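Load the weights on a heat-deflection test station

TASK

Load the test station: thread the three stainless-steel weights down over its loading rod in order of size, the largest at the bottom on the pan, then the medium, then the smallest on top, each lying flat on the one below. Guide every weight down by hand until it lies, never drop it or press it on the rod (not over 20 N), because that bends the plastic test bar underneath; the rod stands loose in its guide and leans a little, so feel for its tip. Leave the brass weights and everything else on the bench where they are.

Things in the scene. Friction and masses are not known exactly. Their poses are not given: they have to be found in the camera images.
- station: The loading station, fixed to the bench: aluminium base plate 110 x 130 x 12 mm, two columns at its y = -48 and +48 mm, a bridge on top and a steel loading rod in the middle. Origin: centre of the underside, on the bench, z up; the rod stands near its vertical. More than 20 N, even for a moment, on station, rod or stacked weights spoils the test bar, and so does a weight falling by more than 3 mm.
- rod_foot (a point): Fixed point of the station, 46 mm over the bench on its vertical: top of the cream plastic test bar, where the rod's foot rests and pivots. From here the polished rod, 10 mm thick, rises to a round pan (48 mm wide, its top 109 mm above this point), then 48 mm further as a plain spigot to a flat tip (7 mm wide, tapering over 3 mm), 157 mm above this point. The bar gives like a spring: 6 N per mm downwards.
- guide (a point): Fixed point of the station, 122 mm over the bench on its vertical: hole in the bridge (36 mm along x, 124 mm along y), through which the rod passes with play. The rod itself is not measured: a leaf spring in the hole holds it leaning, in an unknown direction, its tip 5 to 6 mm off the vertical. Pushed aside (0.6 N per mm at the tip) it springs back; weights change its lean by under 1 mm.
- weight_large: Large stainless-steel disc weight, 68 mm in diameter, 12 mm thick, with a plain hole of 14 mm in the middle; about 0.33 kg. Lies flat on the mat. Origin: centre of its underside (in the hole), z up.
- weight_medium: Medium stainless-steel disc weight, 56 mm in diameter, 12 mm thick, hole 14 mm; about 0.22 kg. Lies flat on the mat. Origin: centre of its underside, z up.
- weight_small: Small stainless-steel disc weight, 44 mm in diameter, 12 mm thick, hole 14 mm; about 0.13 kg. Lies flat on the mat. Origin: centre of its underside, z up.
- brass_a: Brass disc, 62 mm in diameter, 8 mm thick, hole 14 mm; to be left on the mat. Origin: centre of its underside.
- brass_b: Brass disc, 50 mm in diameter, 8 mm thick, hole 14 mm; to be left on the mat. Origin: centre of its underside.
- mat: Black rubber bench mat, fixed, 240 x 360 x 3 mm, on which the five discs lie (in any places), at least 25 mm apart. Origin: centre of its underside.
- wash_bottle: Bystander: clear wash bottle with a blue spout, 62 mm in diameter, 190 mm high. Origin: centre of its underside.
- beaker: Bystander: glass beaker, 68 mm in diameter, 95 mm high. Origin: centre of its underside.
- dial_gauge: Bystander: dial gauge on a magnetic foot of 50 x 44 mm, 140 mm high. Origin: centre of its underside.
- bar_box: Bystander: clear open box of test bars, 70 x 105 x 22 mm. Origin: centre of its underside.
- screwdriver: Bystander: screwdriver lying on the bench, 170 mm long. Origin: near its middle.
- pen_pot: Bystander: red pen pot, 60 x 80 x 100 mm, with pens to 140 mm. Origin: centre of its underside.
Mind the look-alikes: they are no part of the job. What is shaped like the weight_small but purple is not meant. Leave any red look-alike of the weight_medium alone.

How it is judged:
On the way, in this order (a step that is already met when the one before it is completed fails the run):
1. The large weight lies on the pan, threaded over the rod and let go (z of weight_large in the frame of station between 0.15 and 0.159 m and horizontal distance between weight_large and station below 0.012 m and angle between weight_large's own z axis and vertical below 0.1 rad and contact force between the fingers and weight_large below 0.1 N), for 0.2 s.
2. The medium weight lies on the large one and is let go (z of weight_medium in the frame of station between 0.162 and 0.171 m and horizontal distance between weight_medium and station below 0.012 m and angle between weight_medium's own z axis and vertical below 0.1 rad and contact force between the fingers and weight_medium below 0.1 N), for 0.2 s.
3. The small weight lies on the medium one and is let go (z of weight_small in the frame of station between 0.174 and 0.183 m and horizontal distance between weight_small and station below 0.012 m and angle between weight_small's own z axis and vertical below 0.1 rad and contact force between the fingers and weight_small below 0.1 N), for 0.2 s.
At the end, for the whole second after the job is handed in: All three steel weights lie at rest and let go on the loading rod: large on the pan, medium on it, small on top, the undersides 150 to 159, 162 to 171 and 174 to 183 mm over the bench, each centre within 12 mm of the station's vertical and tilted less than 0.1 rad (z of weight_large in the frame of station between 0.15 and 0.159 m and horizontal distance between each of weight_large, weight_medium, weight_small and station below 0.012 m and angle between each of weight_large, weight_medium, weight_small's own z axis and vertical below 0.1 rad and linear speed of each of weight_large, weight_medium, weight_small below 0.02 m/s and z of weight_medium in the frame of station between 0.162 and 0.171 m and z of weight_small in the frame of station between 0.174 and 0.183 m); the robot touches nothing.
It fails at once if A weight or the robot bore on the station, its rod or the weights already on it with more than 20 N (contact force between anything else and station above 20 N or contact force between weight_medium and weight_large above 20 N or contact force between weight_small and weight_medium above 20 N).
It fails at once if A weight was dropped over the station (fell free of the fingers, faster than 0.22 m/s: a fall of more than a few mm) ((linear speed of weight_large above 0.22 m/s and contact force between the fingers and weight_large below 0.1 N and horizontal distance between weight_large and station below 0.04 m) or (linear speed of weight_medium above 0.22 m/s and contact force between the fingers and weight_medium below 0.1 N and horizontal distance between weight_medium and station below 0.04 m) or (linear speed of weight_small above 0.22 m/s and contact force between the fingers and weight_small below 0.1 N and horizontal distance between weight_small and station below 0.04 m)).
It fails at once if A brass weight was moved by more than 20 mm (distance of any of brass_a, brass_b from where it was at the start of the episode above 0.02 m).
It fails at once if Another thing on the bench was moved by more than 20 mm (distance of any of wash_bottle, beaker, dial_gauge, bar_box, screwdriver, pen_pot from where it was at the start of the episode above 0.02 m).
It also fails if it takes over 72 s, if anything falls off the work surface, if the arm or the gripper's body presses on something with over 40 N, if the wrist force passes 120 N, or if a joint passes its speed limit or range.

ROBOT

A 7-joint arm with a two-finger parallel gripper is mounted at the origin on the work surface. World frame = base frame: x ahead of the robot, y to its left, z up, the work surface at z = 0. Lengths are in m, angles in rad, forces in N, time in s.
With the tool pointing down it reaches from about 0.4 to 0.9 m from the base axis. Payload 5.6 kg.
Tool frame: the origin (TCP) lies midway between the tips of the shut fingers; the grasp point (between the pads) lies behind it (env.hold_point_z is the z of the grasp point in the tool frame, in m); z points along the fingers, y is the direction in which the jaws open and shut (so a half turn about z gives the same grasp; the last joint's range is limited). The gripper opens to 92 mm and grips with 3 to 60 N. Pads are 20 mm wide; open, the fingers measure 128 mm over their backs; the gripper's body (75 mm by 189 mm) begins 69 mm behind the grasp point.
Start: joints at [-1.328, 0.468, -0.012, 1.603, 0.006, 1.071, -0.056], TCP at [0.183, 0.624, 0.215] pointing down, gripper open.
Joint ranges: [-2.53, 2.53], [-0.31, 2.02], [-1.57, 1.55], [0.28, 2.44], [-1.29, 4.43], [0.15, 1.84], [-2.92, 2.92]. Speed limits (rad/s): [2.57, 2.57, 3.14, 3.14, 3.14, 3.14, 3.14].

INTERFACE

Orientations are given as [roll, pitch, yaw] about the fixed x, y, z axes, in that order (R = Rz(yaw) Ry(pitch) Rx(roll)).
In Python, from cell import env, optics, hand_in gives the robot as it stands.
- The arm moves only by the tool drive_tool, never from a script. Its arguments are lists of equal length, an entry for each row: "xyz": the shift along the tool's x, y, z in cm, a list of three; "angular": the turn, a rotation vector about the tool's x, y, z in units of 5 degrees (1.0 is 5 degrees), a list of three; "jaw": the closure, from 0 (fully open) to 1 (shut). A call has 1 to 10 rows; each row is the pose to reach, as a shift and turn from the pose commanded when the call began, along the tool's axes at that moment; what a row does not reach only later rows make up. A row lasts 1/12 s, in which the tool goes at most 41.7 mm and 7.16 degrees, less where a joint would pass 70% of its speed; a pose out of reach is approached as far as the arm can. A call with a gripper value outside its range is refused whole. The fingers move at their own pace and stop on an object; "squeeze" is the grip in N (left out, the last holds). Time passes only in rows, so rows that repeat a pose let the fingers close. It gives the time, the measured TCP pose, the force and the opening at its end, in the units of the state.
- env.sense(): the state, without advancing time (a new reading comes with each control period).
- optics.capture(name): name is "scene" or "top" or "wrist"; returns the picture (480x640x3 uint8, blue, green, red); there is no depth.
- optics.calibration(name): a dict with "fx", "fy", "cx", "cy" (pixels), "extrinsics" (4x4, takes a point from world to camera coordinates). Camera axes: x right, y up, looking along -z (the intrinsics and any distortion apply to the point x, -y, -z); pixel columns grow to the right and rows downward; lengths in m; the calibration is good to about 2 mm. The wrist camera is an equidistant fisheye: a pixel r from the principal point sees the ray r / f radians off the axis. A picture is of the moment at which its call begins: read the wrist's pose just before it. calibration takes no time and is no camera call; for the wrist camera it gives the pose at the moment of the call.
- hand_in(): hands the job in, once; it reports no verdict.
The state is a dict: "time": time; "qpos": joint angles; "qvel": joint speeds; "joint_torque": joint torques, N m; "eef_pos": TCP position; "eef_rot": TCP orientation; "contact_force": force on the tool from outside, world axes, zero at the start; "wrist_torque": the same for the moment, N m; "width": opening from 0.0 (shut) to 1.0 (fully open).
Only numpy, scipy, OpenCV 4.12 (cv2) and the standard library are available. Lean on these libraries where they do the work, as an engineer would, in place of code of your own. Each camera call takes 0.05 s, during which the arm holds its last target. There are 200 camera calls.

## Working session

There is one attempt and no reset: what is moved stays moved. The work goes in short steps, Python scripts to look and compute and a tool call to move; the robot and the scene stay as the last step left them, time stands still between calls to the robot, and variables do not carry over. Pictures are saved under pics/ and viewed, about 8 in all and at most 12, crops included, and the job is handed in when it is done.

Besides the shell and the picture viewer there is one more tool, called after "Emit:" as a command line: name --argument value ..., lists and objects as JSON in quotes. drive_tool: Moves the arm, as the interface text tells. Its arguments: {"type":"object","properties":{"xyz":{"type":"array","items":{"type":"array","items":{"type":"number"}}},"angular":{"type":"array","items":{"type":"array","items":{"type":"number"}}},"jaw":{"type":"array","items":{"type":"number"}},"squeeze":{"type":"number"}},"required":["xyz","angular","jaw"]}

```bash
ls; mkdir -p pics
python3 - <<'E'
from cell import env, optics
import cv2, numpy as np
print(env.sense(), env.hold_point_z)
for n in ("scene","top"):
    cv2.imwrite(f"pics/{n}0.png", optics.capture(n)); c=optics.calibration(n); print(n,c)
c=optics.calibration("wrist");print(c)
E
```

```text
pics
{'time': 0.0, 'qpos': array([-1.32799773,  0.46835646, -0.01162004,  1.60363329,  0.00602758,
        1.07140923, -0.0562946 ]), 'qvel': array([-1.14234178e-03,  6.12468562e-04, -8.68882153e-04,  1.80613688e-03,
        1.25666073e-03, -9.73142590e-06, -1.25678702e-03]), 'joint_torque': array([-1.40965112e-03, -5.20570207e+01, -1.28767721e-02, -2.43745744e+01,
       -5.65624307e-02,  1.71822030e-02,  1.77332599e-04]), 'eef_pos': array([0.18314862, 0.62304517, 0.21364982]), 'eef_rot': array([-3.13982617e+00,  1.40523832e-04,  2.85576426e+00]), 'contact_force': array([-0.39634236, -0.36241868, -0.18147342]), 'wrist_torque': array([-0.00901927,  0.07155411,  0.03848313]), 'width': 0.9972373568064133} -0.0187
scene {'fx': 610.9006912420135, 'fy': 610.9006912420135, 'cx': 322.5129521134229, 'cy': 235.92601353074167, 'extrinsics': array([[ 0.89069414,  0.45456221, -0.00609504, -0.50805784],
       [-0.26427813,  0.52865707,  0.80664662,  0.04011802],
       [ 0.36989326, -0.71686463,  0.5910026 , -1.62153928],
       [ 0.        ,  0.        ,  0.        ,  1.        ]])}
top {'fx': 549.0498457493708, 'fy': 549.0498457493708, 'cx': 321.29724096266506, 'cy': 239.12129481429002, 'extrinsics': array([[-0.01349205, -0.99948047,  0.02927053,  0.00212408],
       [ 0.99790654, -0.01160758,  0.06362233, -0.56135334],
       [-0.06324951,  0.03006764,  0.9975447 , -1.28021944],
       [ 0.        ,  0.        ,  0.        ,  1.        ]])}
{'fx': 371.64829954431775, 'fy': 371.64829954431775, 'cx': 317.3354633024812, 'cy': 235.70184537134472, 'extrinsics': array([[ 2.82239681e-01,  9.59343713e-01, -6.34605484e-04,
        -6.48539695e-01],
       [-9.28696087e-01,  2.73057138e-01, -2.50925045e-01,
         2.78416224e-02],
       [-2.40550080e-01,  7.14103602e-02,  9.68006312e-01,
        -3.90343520e-01],
       [ 0.00000000e+00,  0.00000000e+00,  0.00000000e+00,
         1.00000000e+00]])}
```

View pics/top0.png

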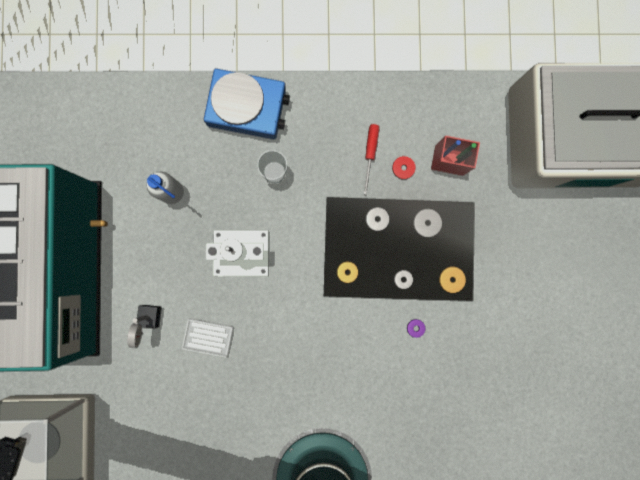

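View pics/scene0.png

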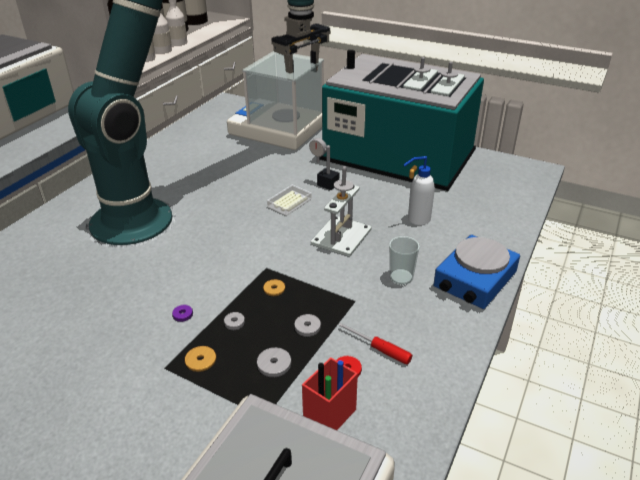

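Candidates in the top view: large steel (428,222), medium steel (377,219), small steel (403,280). Look-alikes are brass (347,272) and (453,280), red ring (404,167) and purple ring (416,328). I choose the three grey ones on the mat. Next I measure them.

```bash
cat > h.py <<'E'
import cv2, numpy as np
from cell import env, optics
from scipy.spatial.transform import Rotation as R
def ray(name, uv, c=None):
    c=c or optics.calibration(name); E=c["extrinsics"]
    p=np.array([(uv[0]-c["cx"])/c["fx"],(uv[1]-c["cy"])/c["fy"]])
    if name=="wrist":
        r=np.hypot(*p); s=np.sin(r)/r if r>1e-9 else 1
        d=np.array([p[0]*s,-p[1]*s,-np.cos(r)])
    else: d=np.array([p[0],-p[1],-1.])
    return -E[:3,:3].T@E[:3,3], E[:3,:3].T@(d/np.linalg.norm(d))
def at_z(name,uv,z,c=None):
    o,d=ray(name,uv,c); return o+d*(z-o[2])/d[2]
def proj(name,P,c=None):
    c=c or optics.calibration(name);E=c["extrinsics"]; q=E[:3,:3]@np.array(P)+E[:3,3]
    x,y,z=q[0],-q[1],-q[2]
    if name=="wrist":
        n=np.hypot(x,y); k=np.arctan2(n,z)/n if n>1e-9 else 1/z
    else: k=1/z
    return np.array([c["fx"]*x*k+c["cx"],c["fy"]*y*k+c["cy"]])
def delta(P,s=None):
    "shift in tool axes (cm) from measured tcp to world P"
    s=s or env.sense(); return R.from_euler("xyz",s["eef_rot"]).as_matrix().T@(np.array(P)-s["eef_pos"])*100
E
python3 - <<'E'
from h import *
im=cv2.imread("pics/top0.png")
hsv=cv2.cvtColor(im,cv2.COLOR_BGR2HSV)
m=(hsv[...,2]>90).astype(np.uint8); 
n,l,st,ce=cv2.connectedComponentsWithStats(m[200:298,328:472])
for i in range(1,n):
    if st[i,4]<100: continue
    cs,_=cv2.findContours((l==i).astype(np.uint8),cv2.RETR_EXTERNAL,cv2.CHAIN_APPROX_NONE)
    (u,v),r=cv2.minEnclosingCircle(cs[0]); e=cv2.fitEllipse(cs[0]); u,v=e[0][0]+328,e[0][1]+200
    P=at_z("top",(u,v),.012); print((round(u,1),round(v,1)),e[1],P.round(4))
# station guess
for uv in [(214,231),(269,231),(269,276),(214,276)]: print(at_z("top",uv,.012).round(4))
print("tip",at_z("top",(230,250),.203), "cyl", at_z("top",(404,167),.1))
for n_,uv in dict(penpot=(456,155)).items(): print(n_,at_z("top",uv,.1))
crop=np.hstack([cv2.resize(im[215:290,195:285],(480,400),interpolation=cv2.INTER_CUBIC),cv2.resize(cv2.imread("pics/scene0.png")[150:260,300:385],(309,400),interpolation=cv2.INTER_CUBIC)])
cv2.imwrite("pics/crop.png",crop)
E
```

```text
(453.5, 200.7) (1.8016889095306396, 64.86349487304688) [ 0.6505 -0.3241  0.012 ]
(377.2, 218.5) (23.08252716064453, 23.351608276367188) [ 0.6095 -0.1393  0.012 ]
(427.4, 222.3) (28.11972427368164, 28.80411148071289) [ 0.5992 -0.2597  0.012 ]
(347.1, 271.8) (20.535593032836914, 21.169694900512695) [ 0.4834 -0.0652  0.012 ]
(452.2, 279.2) (25.72159194946289, 26.15601921081543) [ 0.4624 -0.3156  0.012 ]
(403.1, 279.1) (18.06964683532715, 18.34992790222168) [ 0.4644 -0.1982  0.012 ]
[0.5839 0.2483 0.012 ]
[0.5824 0.1186 0.012 ]
[0.476  0.1194 0.012 ]
[0.4778 0.2484 0.012 ]
tip [0.52978559 0.18486711 0.203     ] cyl [ 0.71604441 -0.19020405  0.1       ]
penpot [ 0.74244207 -0.30853592  0.1       ]
```

View pics/crop.png

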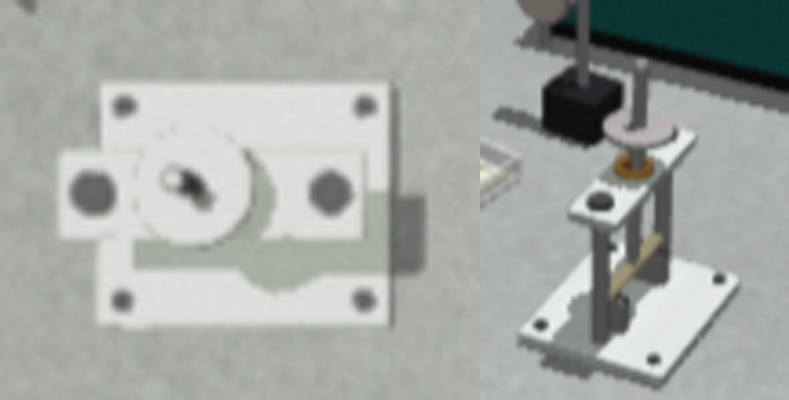

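The crop confirms that station and rod, and shows the rod leaning toward +y. Base centre is about (0.530, 0.184). I now fly over the station with the tool squared up.

Emit:
drive_tool --xyz '[[0,0,-4],[-4,-3,-8.6],[-45.7,-32.3,-8.6],[-45.7,-32.3,-8.6],[-45.7,-32.3,-8.6],[-45.7,-32.3,-8.6],[-45.7,-32.3,-8.6],[-45.7,-32.3,-8.6],[-45.7,-32.3,-8.6],[-45.7,-32.3,-8.6]]' --angular '[[0,0,0],[0,0,-1],[0,0,-2],[0,0,-3.27],[0,0,-3.27],[0,0,-3.27],[0,0,-3.27],[0,0,-3.27],[0,0,-3.27],[0,0,-3.27]]' --jaw '[0,0,0,0,0,0,0,0,0,0]'

```text
time: 0.93
eef_pos: [0.4096, 0.3362, 0.2939]
eef_rot: [-3.141, -0.0, 3.141]
contact_force: [1.3, 1.2, -0.2]
width: 1.001
```

Emit:
drive_tool --xyz '[[-11,-14,0],[-11,-14,0],[-11,-14,0],[-11,-14,0],[-11,-14,0],[-11,-14,0],[-11,-14,0],[-11,-14,0]]' --angular '[[0,0,0],[0,0,0],[0,0,0],[0,0,0],[0,0,0],[0,0,0],[0,0,0],[0,0,0]]' --jaw '[0,0,0,0,0,0,0,0]'

```text
time: 1.6
eef_pos: [0.5176, 0.1998, 0.2937]
eef_rot: [3.141, -0.001, -3.14]
contact_force: [-0.4, -0.3, 0.9]
width: 1.0
```

Run:
```python
from h import *
import pickle
s=env.sense(); c=optics.calibration("wrist"); im=optics.capture("wrist"); print(s["eef_pos"],s["eef_rot"],s["time"])
pickle.dump(c,open("w1.pkl","wb")); cv2.imwrite("pics/w1.png",im)
```

```text
[0.51763482 0.19984977 0.29366364] [ 3.14107078e+00 -1.13896284e-03 -3.13969689e+00] 1.6
```

View pics/w1.png

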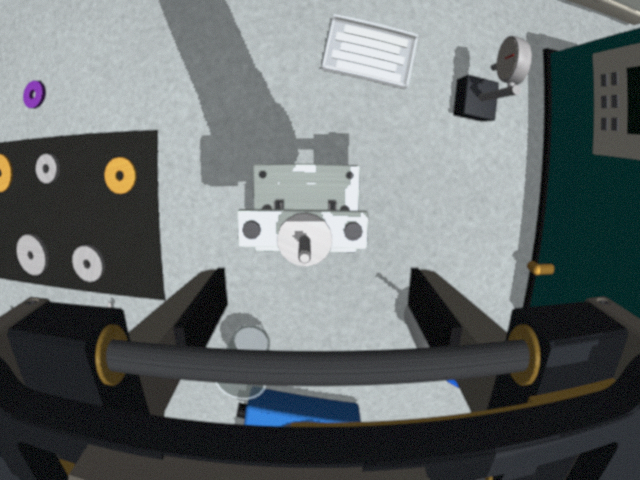

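The wrist view shows the station upright with the rod tip near (305,257). The base bolts and bridge bolts at (251,229) and (353,230) are visible too. Triangulating the tip.

Run:
```python
from h import *
import pickle
c=pickle.load(open("w1.pkl","rb"))
O=[ray("wrist",(305,257),c),ray("top",(227.3,248.75)),ray("scene",(344.3,166))]
for n,r in zip("wts",O): print(n,(r[0]+r[1]*(.203-r[0][2])/r[1][2]).round(4))
A=sum(np.eye(3)-np.outer(d,d) for o,d in O);b=sum((np.eye(3)-np.outer(d,d))@o for o,d in O)
print("lsq",np.linalg.solve(A,b))
for uv in [(251,229),(353,230)]: print("wbolt z.13",at_z("wrist",uv,.13,c).round(4))
for u,v in [(92,192),(330,192)]: print("tbolt",at_z("top",(195+u*90/480,215+v*75/400),.13).round(4))
for u,v in [(124,105),(365,105),(365,300),(122,300)]: print("tbase",at_z("top",(195+u*90/480,215+v*75/400),.012).round(4))
for uv in [(264,174),(351,174)]: print("wbase",at_z("wrist",uv,.012,c).round(4))
for uv in [(31,255),(87,263),(46,168)]: print("discs w",at_z("wrist",uv,.015,c).round(4))
s=env.sense();print(s["eef_pos"])
for n,P in dict(L=(.599,-.260,.10),st=(.53,.184,.2)).items(): print(n,delta(P).round(2))
im=cv2.imread("pics/w1.png"); cv2.imwrite("pics/w1c.png",cv2.resize(im[150:290,220:380],(800,700),interpolation=cv2.INTER_CUBIC)[:600])
```

```text
w [0.5305 0.1903 0.203 ]
t [0.5324 0.1903 0.203 ]
s [0.5314 0.1924 0.203 ]
lsq [0.53162391 0.19045736 0.20358702]
wbolt z.13 [0.5267 0.1375 0.13  ]
wbolt z.13 [0.5276 0.2326 0.13  ]
tbolt [0.5314 0.2327 0.13  ]
tbolt [0.5303 0.1373 0.13  ]
tbase [0.575  0.2384 0.012 ]
tbase [0.5738 0.1319 0.012 ]
tbase [0.4874 0.1324 0.012 ]
tbase [0.4888 0.2394 0.012 ]
wbase [0.4856 0.1343 0.012 ]
wbase [0.4858 0.2406 0.012 ]
discs w [ 0.5953 -0.2585  0.015 ]
discs w [ 0.6047 -0.1393  0.015 ]
discs w [ 0.4608 -0.1984  0.015 ]
[0.51760084 0.20015778 0.29378477]
L [ -8.03 -46.05  19.34]
st [-1.24 -1.62  9.38]
```

Emit:
drive_tool --xyz '[[-3,-15,0],[-7,-46,5],[-7,-46,14],[-7,-46,17],[-7,-46,17],[-7,-46,17],[-7,-46,17],[-7,-46,17],[-7,-46,17],[-7,-46,17]]' --angular '[[0,0,0],[0,0,0],[0,0,0],[0,0,0],[0,0,0],[0,0,0],[0,0,0],[0,0,0],[0,0,0],[0,0,0]]' --jaw '[0,0,0,0,0,0,0,0,0,0]'

```text
time: 2.48
eef_pos: [0.5781, -0.1858, 0.1568]
eef_rot: [3.141, 0.0, -3.138]
contact_force: [1.2, 0.3, 0.0]
width: 1.005
```

Emit:
drive_tool --xyz '[[-1.9,-4,4],[-1.9,-7.3,5.7],[-1.9,-7.3,5.7],[-1.9,-7.3,5.7],[-1.9,-7.3,5.7]]' --angular '[[0,0,0],[0,0,0],[0,0,0],[0,0,0],[0,0,0]]' --jaw '[0,0,0,0,0]'

```text
time: 2.9
eef_pos: [0.5967, -0.2577, 0.1003]
eef_rot: [3.14, -0.001, -3.141]
contact_force: [0.5, 1.4, 0.5]
width: 1.0
```

```bash
cat >> h.py <<'E'
def discs(im,c):
    "steel blobs on black mat seen by wrist cam"
    h=cv2.cvtColor(im,cv2.COLOR_BGR2HSV); m=((h[...,2]>100)&(h[...,1]<40)).astype(np.uint8)
    out=[]
    for k in cv2.findContours(m,cv2.RETR_CCOMP,cv2.CHAIN_APPROX_NONE)[0]:
        if len(k)<25: continue
        e=cv2.fitEllipse(k)
        if min(e[1])/max(e[1])>.75 and 10<max(e[1])<250: out.append((np.round(e[0],1),np.round(e[1],1),at_z("wrist",e[0],.015,c).round(4)))
    return out
E
python3 - <<'E'
from h import *
s=env.sense(); c=optics.calibration("wrist"); im=optics.capture("wrist"); print(s["eef_pos"],s["eef_rot"],s["time"])
cv2.imwrite("pics/w2.png",im)
for d in discs(im,c): print(*d)
print("tcp proj",proj("wrist",s["eef_pos"],c), "below at z15",proj("wrist",[*s["eef_pos"][:2],.015],c))
E
```

```text
[ 0.59666494 -0.25772911  0.10031212] [ 3.14008582e+00 -7.35908482e-04 -3.14101330e+00] 2.9
[468.5 252.2] [62.9 72.3] [ 0.605  -0.1426  0.015 ]
[469.6 253.1] [14.5 17. ] [ 0.6057 -0.1416  0.015 ]
[312.4 238.8] [91.4 93.2] [ 0.5942 -0.2617  0.015 ]
[312.3 239.3] [18.5 19.9] [ 0.5946 -0.2618  0.015 ]
[400.   53.3] [57.2 62.5] [ 0.4615 -0.201   0.015 ]
[400.5  52.9] [17.6 19.3] [ 0.4612 -0.2006  0.015 ]
tcp proj [318.5668059  288.04291674] below at z15 [317.91964219 242.13337394]
```

View pics/w2.png

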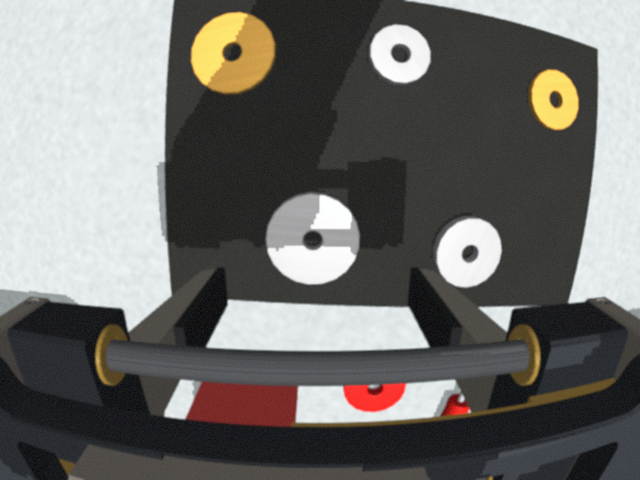

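The picture shows the large disc (312,239) between the fingers, with nothing in the way. I go down and grip.

Emit:
drive_tool --xyz '[[0.1,-0.4,3],[0.1,-0.4,6],[0.1,-0.4,8.5],[0.1,-0.4,9.5],[0.1,-0.4,9.5],[0.1,-0.4,9.5],[0.1,-0.4,9.5],[0.1,-0.4,9.5],[0.1,-0.4,9.5],[0.1,-0.4,9.5]]' --angular '[[0,0,0],[0,0,0],[0,0,0],[0,0,0],[0,0,0],[0,0,0],[0,0,0],[0,0,0],[0,0,0],[0,0,0]]' --jaw '[0,0,0,0,0,1,1,1,1,1]' --squeeze 30

```text
time: 3.78
eef_pos: [0.5964, -0.2632, 0.0068]
eef_rot: [3.141, 0.002, 3.142]
contact_force: [-0.9, 1.6, 4.1]
width: 0.73
```

Emit:
drive_tool --xyz '[[0,0,-1],[0,0,-4],[0,0,-8],[0,0,-12],[0,4,-16],[1,8,-20],[2,12,-24],[3,16,-25],[4,20,-25],[5,24,-25]]' --angular '[[0,0,0],[0,0,0],[0,0,0],[0,0,0],[0,0,0],[0,0,0],[0,0,0],[0,0,0],[0,0,0],[0,0,0]]' --jaw '[1,1,1,1,1,1,1,1,1,1]'

```text
time: 4.62
eef_pos: [0.5546, -0.0611, 0.2526]
eef_rot: [-3.141, 0.003, 3.139]
contact_force: [0.9, 0.3, -3.7]
width: 0.728
```

Run:
```python
from h import *
s=env.sense(); print(s["eef_pos"],s["width"]); print(delta((.529,.190,.25)))
```

```text
[ 0.55464344 -0.0611371   0.25262061] 0.7282602505795233
[ 2.63133638 25.10694981  0.24516366]
```

Emit:
drive_tool --xyz '[[-0.5,4,0],[-1,8,0],[-2,12,0],[-3.1,16,0],[-3.1,20,0],[-3.1,23,1.5],[-3.1,25.1,3],[-3.1,25.1,3.8],[-3.1,25.1,3.8],[-3.1,25.1,3.8]]' --angular '[[0,0,0],[0,0,0],[0,0,0],[0,0,0],[0,0,0],[0,0,0],[0,0,0],[0,0,0],[0,0,0],[0,0,0]]' --jaw '[1,1,1,1,1,1,1,1,1,1]'

```text
time: 5.45
eef_pos: [0.5857, 0.1878, 0.2119]
eef_rot: [-3.14, -0.001, 3.14]
contact_force: [0.9, -0.8, -2.5]
width: 0.733
```

Run:
```python
from h import *
import pickle
s=env.sense(); c=optics.calibration("wrist"); im=optics.capture("wrist"); print(s["eef_pos"],s["eef_rot"],s["time"],s["contact_force"])
cv2.imwrite("pics/w3.png",im); pickle.dump((s,c),open("w3.pkl","wb"))
print("tip",proj("wrist",(.5305,.1903,.203),c),"disc",proj("wrist",s["eef_pos"]+[0,0,.008],c))
cv2.imwrite("pics/w3c.png",cv2.resize(im[150:330,200:440],(800,600),interpolation=cv2.INTER_CUBIC))
```

```text
[0.58570248 0.18780329 0.21189059] [-3.13963126e+00 -1.39528062e-03  3.13984776e+00] 5.45 [ 0.86490459 -0.81644467 -2.4917264 ]
tip [323.51911456 174.16310929] disc [318.55874014 294.44448322]
```

View pics/w3c.png

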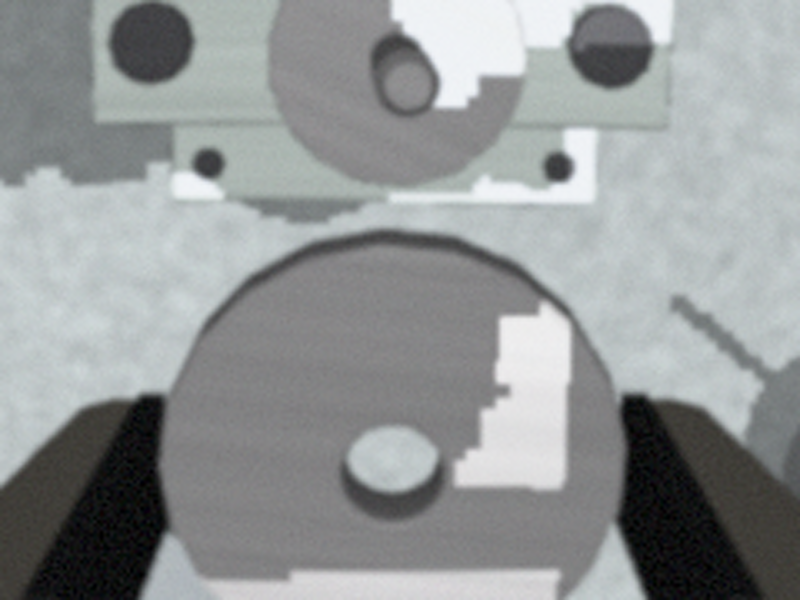

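The picture shows the tip face at crop (409,84), i.e. pixel (322.7,175.2). The disc hole's top rim is centred near crop (394,472), i.e. (318.2,291.6). The pan spans crop columns 268 to 525.

Run:
```python
from h import *
import pickle
s,c=pickle.load(open("w3.pkl","rb"))
f=lambda u,v:(200+u*.3,150+v*.3)
T=at_z("wrist",f(409,84),.203,c); H=at_z("wrist",f(394,472),s["eef_pos"][2]+.0082,c)
print("tip",T,"hole",H,"hole-tcp",H-s["eef_pos"],"move",(T-H))
print("disc L,R,far", [at_z("wrist",f(*p),s["eef_pos"][2]+.0082,c).round(4) for p in [(160,455),(627,455),(394,240)]])
print("pan L,R",[at_z("wrist",f(*p),.155,c).round(4) for p in [(268,55),(525,55),(397,185)]])
print("colbolts",[at_z("wrist",f(*p),.13,c).round(4) for p in [(150,42),(611,45)]])
```

```text
tip [0.53100518 0.18990423 0.203     ] hole [0.58413999 0.18763434 0.22009059] hole-tcp [-0.00156249 -0.00016895  0.0082    ] move [-0.05313481  0.00226989 -0.01709059]
disc L,R,far [array([0.5818, 0.1541, 0.2201]), array([0.5819, 0.221 , 0.2201]), array([0.5505, 0.1877, 0.2201])]
pan L,R [array([0.5298, 0.1646, 0.155 ]), array([0.5298, 0.2119, 0.155 ]), array([0.5542, 0.1883, 0.155 ])]
colbolts [array([0.5282, 0.1377, 0.13  ]), array([0.5291, 0.2323, 0.13  ])]
```

Emit:
drive_tool --xyz '[[1.5,0.1,-0.3],[3,0.2,-0.3],[4.5,0.23,-0.3],[5.31,0.23,-0.3],[5.31,0.23,-0.3],[5.31,0.23,-0.3],[5.31,0.23,-0.3],[5.31,0.23,-0.3]]' --angular '[[0.1,0.05,0],[0.2,0.1,0],[0.35,0.17,0],[0.35,0.17,0],[0.35,0.17,0],[0.35,0.17,0],[0.35,0.17,0],[0.35,0.17,0]]' --jaw '[1,1,1,1,1,1,1,1]'

```text
time: 6.17
eef_pos: [0.534, 0.1912, 0.2157]
eef_rot: [-3.111, -0.014, 3.14]
contact_force: [0.1, 0.0, -3.5]
width: 0.73
```

Run:
```python
from h import *
s=env.sense(); print(s["eef_pos"],s["eef_rot"],s["contact_force"]); 
T=np.array([.5310,.1899]); print("hole err mm", (s["eef_pos"][:2]+[-.0016,-.0002]-T)*1000, "tool axes", R.from_euler("xyz",s["eef_rot"]).as_matrix().round(4))
```

```text
[0.53398434 0.19118104 0.2156689 ] [-3.11117508 -0.01367794  3.13956516] [ 0.08973311  0.03694733 -3.51196117]
hole err mm [1.38433903 1.08104332] tool axes [[-0.9999  0.0016 -0.0137]
 [ 0.002   0.9995 -0.0304]
 [ 0.0137 -0.0304 -0.9994]]
```

Emit:
drive_tool --xyz '[[0.13,-0.08,0],[0.13,-0.08,0.3],[0.13,-0.08,0.6],[0.13,-0.08,0.8],[0.13,-0.08,0.9],[0.13,-0.08,1.0],[0.13,-0.08,1.05],[0.13,-0.08,1.05]]' --angular '[[0,0,0],[0,0,0],[0,0,0],[0,0,0],[0,0,0],[0,0,0],[0,0,0],[0,0,0]]' --jaw '[1,1,1,1,1,1,1,1]'

```text
time: 6.83
eef_pos: [0.5315, 0.1907, 0.2048]
eef_rot: [-3.111, -0.015, 3.141]
contact_force: [-0.3, 0.7, -4.0]
width: 0.73
```

Run:
```python
from h import *
s=env.sense(); c=optics.calibration("wrist"); im=optics.capture("wrist"); print(s["eef_pos"],s["contact_force"]); 
cv2.imwrite("pics/w4c.png",cv2.resize(im[250:340,260:380],(800,600),interpolation=cv2.INTER_CUBIC))
```

```text
[0.5314937  0.19069081 0.20479242] [-0.28040707  0.70057985 -4.010259  ]
```

View pics/w4c.png

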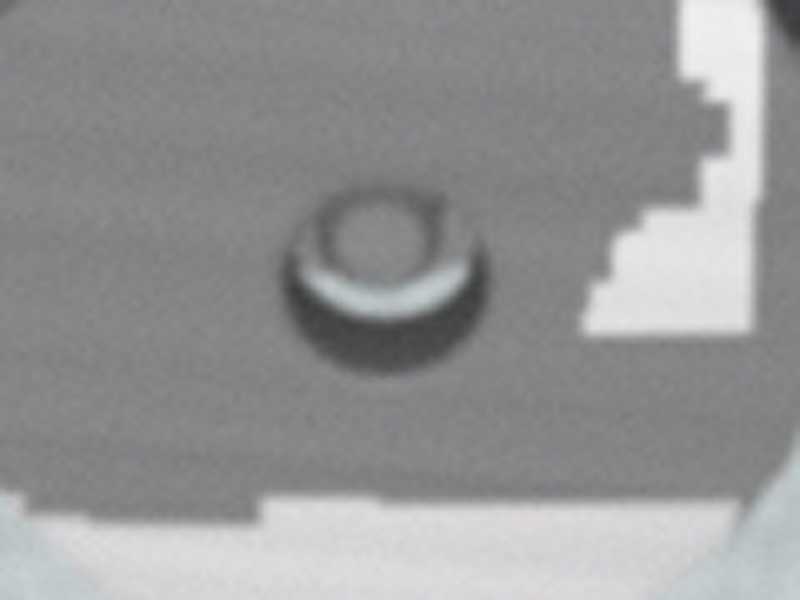

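The tip shows centred in the hole, at (380,238) against an underside hole centre of about (384,233). There is no contact, so I descend along the rod axis.

Emit:
drive_tool --xyz '[[0,0,0.3],[0,0,0.6],[0,0,0.9],[0,0,1.2],[0,0,1.6],[0,0,2.0],[0,0,2.4],[0,0,2.8],[0,0,3.0],[0,0,3.0]]' --angular '[[0,0,0],[0,0,0],[0,0,0],[0,0,0],[0,0,0],[0,0,0],[0,0,0],[0,0,0],[0,0,0],[0,0,0]]' --jaw '[1,1,1,1,1,1,1,1,1,1]'

```text
time: 7.72
eef_pos: [0.5308, 0.1896, 0.1743]
eef_rot: [-3.111, -0.016, 3.141]
contact_force: [-0.5, 0.1, -3.1]
width: 0.733
```

Emit:
drive_tool --xyz '[[0,0,0.3],[0,0,0.6],[0,0,0.9],[0,0,1.1],[0,0,1.25],[0,0,1.35],[0,0,1.4],[0,0,1.45],[0,0,1.5],[0,0,1.5]]' --angular '[[0,0,0],[0,0,0],[0,0,0],[0,0,0],[0,0,0],[0,0,0],[0,0,0],[0,0,0],[0,0,0],[0,0,0]]' --jaw '[1,1,1,1,1,1,1,1,1,1]'

```text
time: 8.55
eef_pos: [0.5309, 0.1893, 0.16]
eef_rot: [-3.111, -0.015, 3.141]
contact_force: [-0.6, 0.2, -3.8]
width: 0.73
```

Emit:
drive_tool --xyz '[[0,0,0.04],[0,0,0.08],[0,0,0.12],[0,0,0.16],[0,0,0.18],[0,0,0.18]]' --angular '[[0,0,0],[0,0,0],[0,0,0],[0,0,0],[0,0,0],[0,0,0]]' --jaw '[1,1,1,1,1,1]'

```text
time: 9.05
eef_pos: [0.5311, 0.1894, 0.1584]
eef_rot: [-3.111, -0.014, 3.141]
contact_force: [-0.0, 0.7, -1.1]
width: 0.726
```

Emit:
drive_tool --xyz '[[0,0,0.04],[0,0,0.06],[0,0,0.06]]' --angular '[[0,0,0],[0,0,0],[0,0,0]]' --jaw '[1,1,1]'

```text
time: 9.3
eef_pos: [0.5312, 0.1894, 0.1579]
eef_rot: [-3.111, -0.014, 3.141]
contact_force: [0.3, 0.2, 0.5]
width: 0.727
```

The weight rests on the pan (about +3.5 N carried). I open and rise.

Emit:
drive_tool --xyz '[[0,0,0],[0,0,0],[0,0,0],[0,0,0],[0,0,0],[0,0,-1],[0,0,-3],[0,0,-6],[0,0,-9],[0,0,-11]]' --angular '[[0,0,0],[0,0,0],[0,0,0],[0,0,0],[0,0,0],[0,0,0],[0,0,0],[0,0,0],[-0.2,-0.1,0],[-0.35,-0.17,0]]' --jaw '[0.2,0.1,0.05,0.05,0.05,0.05,0.05,0.05,0.05,0.05]'

```text
time: 10.13
eef_pos: [0.5334, 0.193, 0.271]
eef_rot: [3.139, 0.004, 3.141]
contact_force: [1.4, -0.9, -0.0]
width: 0.951
```

Run:
```python
from h import *
import pickle
s=env.sense(); c=optics.calibration("wrist"); im=optics.capture("wrist"); print(s["eef_pos"],s["contact_force"],s["time"])
pickle.dump((s,c),open("w5.pkl","wb"));cv2.imwrite("pics/w5.png",im)
print(proj("wrist",(.5305,.189,.167),c))
h=cv2.cvtColor(im,cv2.COLOR_BGR2GRAY)[180:330,230:410]
cv2.imwrite("pics/w5c.png",cv2.resize(im[170:350,200:440],(800,600),interpolation=cv2.INTER_CUBIC))
print(delta((.607,-.1395,.30),s))
```

```text
[0.53341799 0.1930461  0.27102167] [ 1.42657777 -0.89677908 -0.01955856] 10.1333
[312.4284166 231.3008551]
[ -7.37741494 -33.2462672   -2.94433764]
```

View pics/w5c.png

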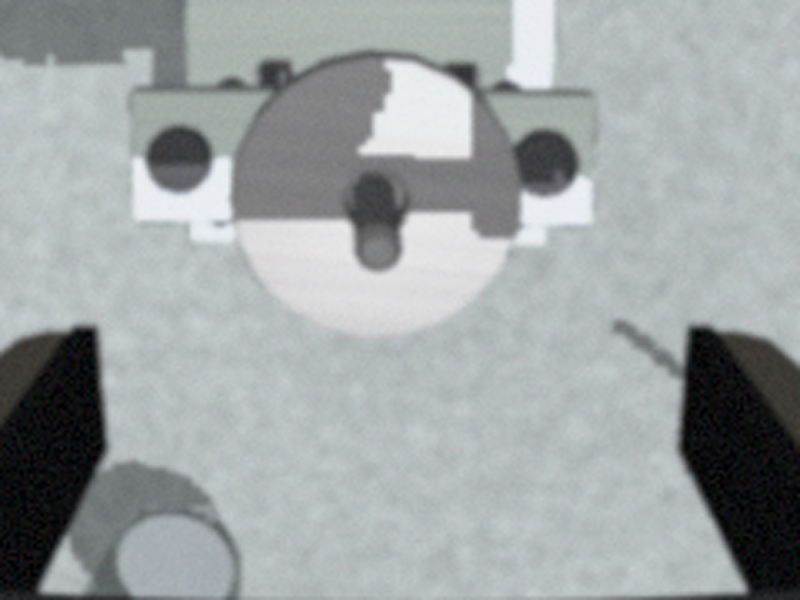

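The large weight lies flat on the pan with the rod through it, tip at crop (378,248). Next the medium weight: the wrist estimate and the top estimate with bias removed agree on (0.605, -0.142).

Emit:
drive_tool --xyz '[[-0.5,-2,0],[-1.5,-6,0],[-2.5,-10,0],[-4,-14,0],[-5,-18,2],[-6,-22,5],[-7.2,-26,9],[-7.2,-30,13],[-7.2,-33.5,16],[-7.2,-33.5,17]]' --angular '[[0,0,0],[0,0,0],[0,0,0],[0,0,0],[0,0,0],[0,0,0],[0,0,0],[0,0,0],[0,0,0],[0,0,0]]' --jaw '[0,0,0,0,0,0,0,0,0,0]'

```text
time: 11.02
eef_pos: [0.6045, -0.1353, 0.1086]
eef_rot: [-3.141, 0.002, 3.14]
contact_force: [0.4, -0.7, 0.7]
width: 1.004
```

Run:
```python
from h import *
import pickle
s,c=pickle.load(open("w5.pkl","rb")); print("tip",at_z("wrist",(200+378*.3,170+248*.3),.2025,c),"large",[at_z("wrist",(200+u*.3,170+v*.3),.166,c).round(4) for u,v in [(376,193)]])
s=env.sense(); c=optics.calibration("wrist"); im=optics.capture("wrist"); print(s["eef_pos"],s["eef_rot"],s["time"])
for d in discs(im,c): print(*d)
```

```text
tip [0.5306432  0.18999854 0.2025    ] large [array([0.5281, 0.1893, 0.166 ])]
[ 0.60446139 -0.13532297  0.10862551] [-3.14078977e+00  2.00767808e-03  3.14038311e+00] 11.0167
[310.1 239.6] [73.  74.7] [ 0.6051 -0.1413  0.015 ]
[310.1 239.7] [17.8 18.7] [ 0.6052 -0.1412  0.015 ]
[227.4  45.9] [53.3 59.6] [ 0.4614 -0.2002  0.015 ]
[227.4  45.5] [18.1 20.1] [ 0.4611 -0.2002  0.015 ]
```

Emit:
drive_tool --xyz '[[-0.1,-0.65,3],[-0.1,-0.65,6],[-0.1,-0.65,8],[-0.1,-0.65,9],[-0.1,-0.65,9],[-0.1,-0.65,9],[-0.1,-0.65,9]]' --angular '[[0,0,0],[0,0,0],[0,0,0],[0,0,0],[0,0,0],[0,0,0],[0,0,0]]' --jaw '[0,0,0,0,0,0,0]'

```text
time: 11.65
eef_pos: [0.6062, -0.1396, 0.0204]
eef_rot: [-3.141, 0.003, 3.141]
contact_force: [-0.2, -0.7, 0.6]
width: 0.999
```

Emit:
drive_tool --xyz '[[0.1,-0.2,0.8],[0.1,-0.2,1.4],[0.1,-0.2,1.4],[0.1,-0.2,1.4],[0.1,-0.2,1.4],[0.1,-0.2,1.4],[0.1,-0.2,1.4],[0.1,-0.2,1.4],[0.1,-0.2,1.4]]' --angular '[[0,0,0],[0,0,0],[0,0,0],[0,0,0],[0,0,0],[0,0,0],[0,0,0],[0,0,0],[0,0,0]]' --jaw '[0,0,0.2,1,1,1,1,1,1]'

```text
time: 12.4
eef_pos: [0.604, -0.1414, 0.0049]
eef_rot: [3.142, 0.0, 3.141]
contact_force: [-0.5, 0.2, 0.5]
width: 0.605
```

Emit:
drive_tool --xyz '[[0,0,-1],[0,0,-4],[0,0,-8],[0,0,-12],[0,1,-16],[0,4,-20],[0.5,8,-23],[1,12,-23],[1.5,16,-23],[2,20,-23]]' --angular '[[0,0,0],[0,0,0],[0,0,0],[0,0,0],[0,0,0],[0,0,0],[0,0,0],[0,0,0],[0,0,0],[0,0,0]]' --jaw '[1,1,1,1,1,1,1,1,1,1]'

```text
time: 13.23
eef_pos: [0.5848, 0.0503, 0.2365]
eef_rot: [3.141, 0.002, 3.14]
contact_force: [0.1, 0.4, -2.7]
width: 0.601
```

Emit:
drive_tool --xyz '[[0.1,4,0],[0.2,8,0],[0.3,11,1],[0.3,13.5,2.1],[0.3,14,2.1],[0.3,14,2.1],[0.3,14,2.1],[0.3,14,2.1]]' --angular '[[0,0,0],[0,0,0],[0,0,0],[0.1,0.05,0],[0.2,0.1,0],[0.35,0.17,0],[0.35,0.17,0],[0.35,0.17,0]]' --jaw '[1,1,1,1,1,1,1,1]'

```text
time: 13.9
eef_pos: [0.5828, 0.187, 0.2142]
eef_rot: [-3.11, -0.014, 3.139]
contact_force: [-0.6, -0.6, -2.6]
width: 0.599
```

Run:
```python
from h import *
import pickle
s=env.sense(); c=optics.calibration("wrist"); im=optics.capture("wrist"); print(s["eef_pos"],s["eef_rot"],s["time"],s["contact_force"])
pickle.dump((s,c),open("w6.pkl","wb"))
cv2.imwrite("pics/w6c.png",cv2.resize(im[150:330,200:440],(800,600),interpolation=cv2.INTER_CUBIC))
```

```text
[0.58279338 0.18696489 0.21422844] [-3.11012737 -0.01401936  3.13857734] 13.9 [-0.64434897 -0.5629761  -2.6053667 ]
```

View pics/w6c.png

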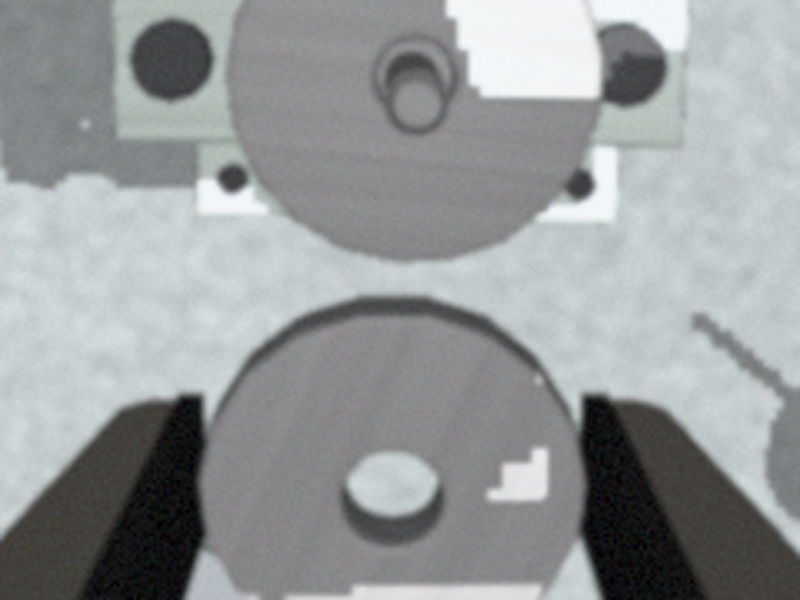

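The medium weight's hole is at crop (393,497) and the rod tip at crop (417,102).

Run:
```python
from h import *
import pickle
s,c=pickle.load(open("w6.pkl","rb")); f=lambda u,v:(200+u*.3,150+v*.3)
T=at_z("wrist",f(417,102),.2025,c); H=at_z("wrist",f(393,497),s["eef_pos"][2]+.0101,c)
Rm=R.from_euler("xyz",s["eef_rot"]).as_matrix(); a=-Rm[:,2]
Hu=H-a*.012   # underside centre
print("tip",T,"under",Hu,"hole in tool",Rm.T@(H-s["eef_pos"]))
tgt=T+a*.007 # 7mm above tip along axis
print("move cm",Rm.T@(tgt-Hu)*100)
```

```text
tip [0.53092907 0.1899595  0.2025    ] under [0.58421617 0.18653312 0.21233556] hole in tool [-0.00145048 -0.00036835 -0.01011475]
move cm [5.31540693 0.35969817 0.34737824]
```

Emit:
drive_tool --xyz '[[1.5,0.1,0],[3,0.2,0],[4.5,0.35,0],[5.32,0.35,0.1],[5.32,0.35,0.2],[5.32,0.35,0.2],[5.32,0.35,0.2],[5.32,0.35,0.2]]' --angular '[[0,0,0],[0,0,0],[0,0,0],[0,0,0],[0,0,0],[0,0,0],[0,0,0],[0,0,0]]' --jaw '[1,1,1,1,1,1,1,1]'

```text
time: 14.62
eef_pos: [0.5299, 0.1919, 0.2125]
eef_rot: [-3.111, -0.014, 3.14]
contact_force: [-0.7, 0.1, -2.4]
width: 0.596
```

Run:
```python
from h import *
s=env.sense(); Rm=R.from_euler("xyz",s["eef_rot"]).as_matrix()
Hu=s["eef_pos"]+Rm@[-.00145,-.0003,.0019]; T=np.array([.53093,.18996,.2025])
print(s["eef_pos"],s["contact_force"],"to tip cm",Rm.T@(T-Hu)*100)
```

```text
[0.52992394 0.19194877 0.21247376] [-0.74014871  0.14365896 -2.36132029] to tip cm [ 0.03012883 -0.13811807  0.81148574]
```

Emit:
drive_tool --xyz '[[0.03,-0.12,0],[0.03,-0.12,0.2],[0.03,-0.12,0.4],[0.03,-0.12,0.6],[0.03,-0.12,0.75],[0.03,-0.12,0.85],[0.03,-0.12,0.9],[0.03,-0.12,0.9]]' --angular '[[0,0,0],[0,0,0],[0,0,0],[0,0,0],[0,0,0],[0,0,0],[0,0,0],[0,0,0]]' --jaw '[1,1,1,1,1,1,1,1]'

```text
time: 15.28
eef_pos: [0.5285, 0.191, 0.2032]
eef_rot: [-3.111, -0.015, 3.141]
contact_force: [-0.9, -0.4, -2.7]
width: 0.602
```

Run:
```python
from h import *
s=env.sense(); Rm=R.from_euler("xyz",s["eef_rot"]).as_matrix()
Hu=s["eef_pos"]+Rm@[-.00145,-.0003,.0019]; T=np.array([.53093,.18996,.2025])
im=optics.capture("wrist")
cv2.imwrite("pics/w7c.png",cv2.resize(im[250:340,260:380],(800,600),interpolation=cv2.INTER_CUBIC))
print(s["eef_pos"],s["contact_force"],"to tip cm",Rm.T@(T-Hu)*100)
```

```text
[0.52846778 0.19096116 0.20323478] [-0.88078672 -0.42778136 -2.74306111] to tip cm [-0.10235852 -0.06777832 -0.11719451]
```

View pics/w7c.png

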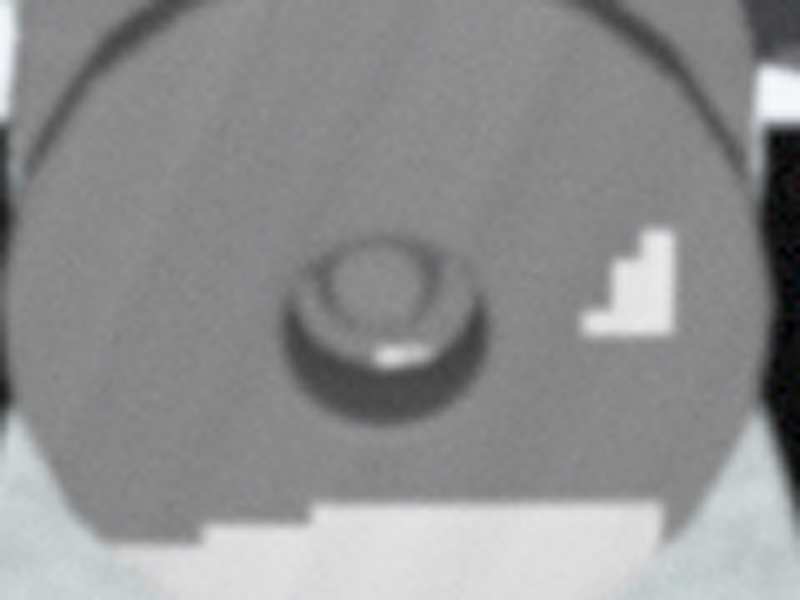

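The tip is centred in the hole, at (378,285) against a hole centre of about (384,281). Descending.

Emit:
drive_tool --xyz '[[0,0,0.3],[0,0,0.6],[0,0,1.0],[0,0,1.4],[0,0,1.8],[0,0,2.2],[0,0,2.6],[0,0,2.9],[0,0,3.1],[0,0,3.1]]' --angular '[[0,0,0],[0,0,0],[0,0,0],[0,0,0],[0,0,0],[0,0,0],[0,0,0],[0,0,0],[0,0,0],[0,0,0]]' --jaw '[1,1,1,1,1,1,1,1,1,1]'

```text
time: 16.17
eef_pos: [0.5278, 0.1899, 0.1719]
eef_rot: [-3.111, -0.016, 3.141]
contact_force: [0.5, -0.6, -2.2]
width: 0.601
```

Emit:
drive_tool --xyz '[[0,0,0.08],[0,0,0.13],[0,0,0.18],[0,0,0.22],[0,0,0.26],[0,0,0.3],[0,0,0.32],[0,0,0.32]]' --angular '[[0,0,0],[0,0,0],[0,0,0],[0,0,0],[0,0,0],[0,0,0],[0,0,0],[0,0,0]]' --jaw '[1,1,1,1,1,1,1,1]'

```text
time: 16.83
eef_pos: [0.528, 0.1899, 0.1692]
eef_rot: [-3.111, -0.015, 3.141]
contact_force: [-0.8, 0.0, -2.9]
width: 0.6
```

Emit:
drive_tool --xyz '[[0,0,0.04],[0,0,0.08],[0,0,0.1],[0,0,0.12],[0,0,0.12]]' --angular '[[0,0,0],[0,0,0],[0,0,0],[0,0,0],[0,0,0]]' --jaw '[1,1,1,1,1]'

```text
time: 17.25
eef_pos: [0.5281, 0.1898, 0.168]
eef_rot: [-3.111, -0.015, 3.141]
contact_force: [-0.2, 1.3, -1.0]
width: 0.6
```

Emit:
drive_tool --xyz '[[0,0,0.03],[0,0,0.04],[0,0,0.04]]' --angular '[[0,0,0],[0,0,0],[0,0,0]]' --jaw '[1,1,1]'

```text
time: 17.5
eef_pos: [0.5281, 0.1899, 0.1678]
eef_rot: [-3.111, -0.014, 3.141]
contact_force: [-0.7, 0.1, -0.5]
width: 0.597
```

Emit:
drive_tool --xyz '[[0,0,0],[0,0,0],[0,0,0],[0,0,0],[0,0,0],[0,0,-1],[0,0,-3],[0,0,-6],[0,0,-9],[0,0,-11]]' --angular '[[0,0,0],[0,0,0],[0,0,0],[0,0,0],[0,0,0],[0,0,0],[0,0,0],[0,0,0],[-0.2,-0.1,0],[-0.35,-0.17,0]]' --jaw '[0.35,0.25,0.15,0.1,0.1,0.1,0.05,0.05,0.05,0.05]'

```text
time: 18.33
eef_pos: [0.5306, 0.1937, 0.2811]
eef_rot: [3.139, 0.004, 3.141]
contact_force: [0.4, 0.3, -0.4]
width: 0.95
```

Run:
```python
from h import *
s=env.sense(); print(s["eef_pos"],s["contact_force"],s["time"]); im=optics.capture("wrist"); c=optics.calibration("wrist")
cv2.imwrite("pics/w8.png",im)
# rim of medium by edges
for d in discs(im,c): print(*d[:2])
print("expect medium",proj("wrist",(.5305,.189,.1785),c), "tip",proj("wrist",(.5308,.19,.2025),c))
print(delta((.4612,-.2003,.11),s))
```

```text
[0.53062066 0.19365038 0.28114418] [ 0.3982958   0.28668065 -0.37235863] 18.3333
[312.3 233.4] [17.1 19.4]
[282.7 193.7] [10.2 10.9]
[30.1 84.1] [23.4 30.9]
[486.9  85.2] [47.7 63.2]
expect medium [311.19630482 231.27639312] tip [312.28443893 240.13347453]
[  6.99173373 -39.43616349  16.99909542]
```

Emit:
drive_tool --xyz '[[0.5,-3,0],[1.5,-7,0],[2.5,-11,0],[3.5,-15,2],[4.5,-19,4],[5.5,-23,7],[7,-27,10],[7,-31,13],[7,-35,16],[7,-39,16]]' --angular '[[0,0,0],[0,0,0],[0,0,0],[0,0,0],[0,0,0],[0,0,0],[0,0,0],[0,0,0],[0,0,0],[0,0,0]]' --jaw '[0.1,0.1,0.1,0.1,0.1,0.1,0.1,0.1,0.1,0.1]'

```text
time: 19.22
eef_pos: [0.4589, -0.161, 0.1285]
eef_rot: [3.14, -0.002, -3.14]
contact_force: [-0.5, -0.5, 0.3]
width: 0.903
```

Run:
```python
from h import *
s=env.sense(); c=optics.calibration("wrist"); im=optics.capture("wrist"); print(s["eef_pos"],s["eef_rot"],s["time"])
for d in discs(im,c): print(*d)
```

```text
[ 0.45887202 -0.16095307  0.12846003] [ 3.14027100e+00 -2.04606672e-03 -3.14012129e+00] 19.2167
[268.4 234.7] [53.2 54.5] [ 0.4605 -0.2002  0.015 ]
[268.1 234.3] [16.  17.2] [ 0.4602 -0.2004  0.015 ]
[232.1  90. ] [12.7 15.6] [ 0.3461 -0.2267  0.015 ]
[232.2  89.9] [54.5 56.8] [ 0.3461 -0.2266  0.015 ]
```

Emit:
drive_tool --xyz '[[-0.15,-2,1],[-0.15,-3.95,3],[-0.15,-3.95,6],[-0.15,-3.95,9],[-0.15,-3.95,10.5],[-0.15,-3.95,10.5],[-0.15,-3.95,10.5],[-0.15,-3.95,10.5]]' --angular '[[0,0,0],[0,0,0],[0,0,0],[0,0,0],[0,0,0],[0,0,0],[0,0,0],[0,0,0]]' --jaw '[0.1,0.1,0.1,0.1,0.1,0.1,0.1,0.1]'

```text
time: 19.93
eef_pos: [0.4629, -0.2008, 0.0263]
eef_rot: [-3.141, 0.002, 3.141]
contact_force: [0.4, -0.5, -0.1]
width: 0.904
```

Emit:
drive_tool --xyz '[[0.2,0,1],[0.2,0,1.95],[0.2,0,1.95],[0.2,0,1.95],[0.2,0,1.95],[0.2,0,1.95],[0.2,0,1.95],[0.2,0,1.95],[0.2,0,1.95],[0.2,0,1.95]]' --angular '[[0,0,0],[0,0,0],[0,0,0],[0,0,0],[0,0,0],[0,0,0],[0,0,0],[0,0,0],[0,0,0],[0,0,0]]' --jaw '[0.1,0.1,0.3,1,1,1,1,1,1,1]'

```text
time: 20.77
eef_pos: [0.46, -0.2004, 0.0057]
eef_rot: [-3.142, 0.0, 3.141]
contact_force: [0.3, -0.2, 1.3]
width: 0.459
```

Emit:
drive_tool --xyz '[[0,0,-1],[0,0,-4],[0,0,-8],[0,0,-12],[-1,2,-16],[-3,5,-20],[-5,9,-23],[-7,12,-23],[-9,15,-23],[-11,18,-23]]' --angular '[[0,0,0],[0,0,0],[0,0,0],[0,0,0],[0,0,0],[0,0,0],[0,0,0],[0,0,0],[0,0,0],[0,0,0]]' --jaw '[1,1,1,1,1,1,1,1,1,1]'

```text
time: 21.6
eef_pos: [0.5669, -0.025, 0.238]
eef_rot: [3.141, 0.003, 3.14]
contact_force: [1.2, -1.7, -1.7]
width: 0.458
```

Emit:
drive_tool --xyz '[[-0.3,4,0],[-0.8,8,0],[-0.8,12,0],[-0.8,16,0.5],[-0.8,19,1.5],[-0.8,21.4,2.1],[-0.8,21.4,2.1],[-0.8,21.4,2.1],[-0.8,21.4,2.1],[-0.8,21.4,2.1]]' --angular '[[0,0,0],[0,0,0],[0,0,0],[0.1,0.05,0],[0.2,0.1,0],[0.35,0.17,0],[0.35,0.17,0],[0.35,0.17,0],[0.35,0.17,0],[0.35,0.17,0]]' --jaw '[1,1,1,1,1,1,1,1,1,1]'

```text
time: 22.43
eef_pos: [0.5743, 0.1856, 0.215]
eef_rot: [-3.111, -0.014, 3.138]
contact_force: [-0.1, -0.6, -1.5]
width: 0.46
```

Run:
```python
from h import *
import pickle
s=env.sense(); c=optics.calibration("wrist"); im=optics.capture("wrist"); print(s["eef_pos"],s["eef_rot"],s["time"],s["contact_force"])
pickle.dump((s,c),open("w9.pkl","wb"))
cv2.imwrite("pics/w9c.png",cv2.resize(im[150:330,200:440],(800,600),interpolation=cv2.INTER_CUBIC))
```

```text
[0.57434009 0.1855766  0.21502324] [-3.1105288  -0.01412023  3.13824488] 22.4333 [-0.12533627 -0.60156317 -1.45963304]
```

View pics/w9c.png

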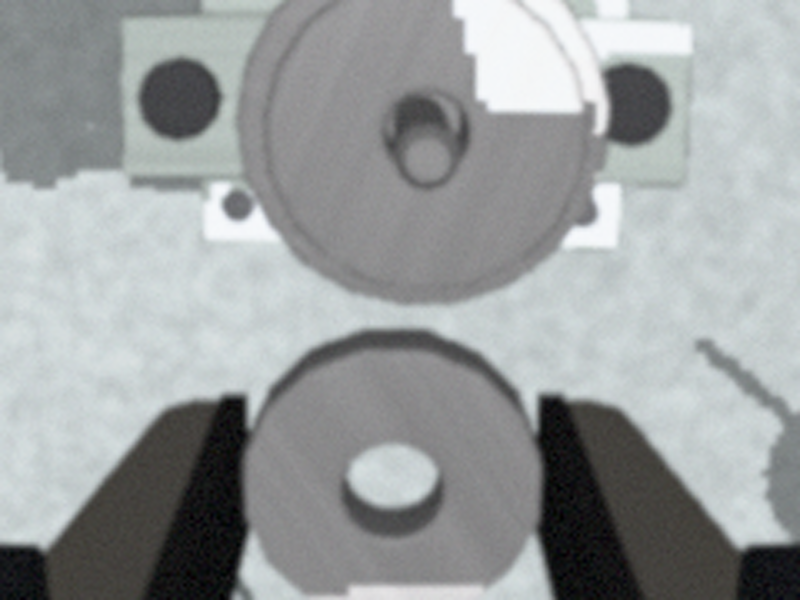

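The medium weight lies flat and concentric on the large one. The tip is at crop (428,155) and the small weight's hole at crop (393,489).

Run:
```python
from h import *
import pickle
s,c=pickle.load(open("w9.pkl","rb")); f=lambda u,v:(200+u*.3,150+v*.3)
T=at_z("wrist",f(428,155),.202,c); H=at_z("wrist",f(393,489),s["eef_pos"][2]+.0093,c)
Rm=R.from_euler("xyz",s["eef_rot"]).as_matrix(); a=-Rm[:,2]
Hu=H-a*.012
print("tip",T,"under",Hu,"hole in tool",Rm.T@(H-s["eef_pos"]))
print("move cm",Rm.T@(T+a*.007-Hu)*100)
```

```text
tip [0.53061319 0.19019278 0.202     ] under [0.57489564 0.18508072 0.21233022] hole in tool [-0.00059518 -0.00041039 -0.00930107]
move cm [4.41490442 0.53016389 0.37952362]
```

Emit:
drive_tool --xyz '[[1.5,0.2,0],[3,0.4,0],[4,0.51,0],[4.4,0.51,0.1],[4.4,0.51,0.2],[4.4,0.51,0.2],[4.4,0.51,0.2],[4.4,0.51,0.2],[4.4,0.51,0.2]]' --angular '[[0,0,0],[0,0,0],[0,0,0],[0,0,0],[0,0,0],[0,0,0],[0,0,0],[0,0,0],[0,0,0]]' --jaw '[1,1,1,1,1,1,1,1,1]'

```text
time: 23.23
eef_pos: [0.5305, 0.1924, 0.2128]
eef_rot: [-3.111, -0.015, 3.14]
contact_force: [-0.4, -0.1, -1.7]
width: 0.461
```

```bash
cat > chk.py <<'E'
from h import *
s=env.sense(); Rm=R.from_euler("xyz",s["eef_rot"]).as_matrix()
Hu=s["eef_pos"]+Rm@[-.0006,-.0003,.0027]; T=np.array([.5307,.1901,.202])
print(s["eef_pos"],s["contact_force"],"to tip cm",Rm.T@(T-Hu)*100)
E
python3 chk.py
```

```text
[0.53049857 0.1923876  0.21282584] [-0.41427872 -0.12578549 -1.68492111] to tip cm [ 0.02382305 -0.16533034  0.81869795]
```

Emit:
drive_tool --xyz '[[0.02,-0.15,0],[0.02,-0.15,0.2],[0.02,-0.15,0.4],[0.02,-0.15,0.6],[0.02,-0.15,0.75],[0.02,-0.15,0.85],[0.02,-0.15,0.9],[0.02,-0.15,0.9]]' --angular '[[0,0,0],[0,0,0],[0,0,0],[0,0,0],[0,0,0],[0,0,0],[0,0,0],[0,0,0]]' --jaw '[1,1,1,1,1,1,1,1]'

```text
time: 23.9
eef_pos: [0.5296, 0.1908, 0.2038]
eef_rot: [-3.111, -0.015, 3.141]
contact_force: [0.3, 0.0, -1.2]
width: 0.46
```

```bash
python3 chk.py
python3 - <<'E'
from h import *
im=optics.capture("wrist"); cv2.imwrite("pics/w10.png",im)
g=cv2.cvtColor(im,cv2.COLOR_BGR2GRAY)[280:312,296:340:1]
for r in g[::2]: print(*[int(x)//10 for x in r])
E
```

```text
[0.52963055 0.1908155  0.20382178] [ 0.26103459  0.03243737 -1.19744849] to tip cm [-0.04969748 -0.03591299 -0.0873324 ]
13 13 13 14 13 13 13 13 13 13 14 13 13 14 14 14 14 14 14 14 13 14 14 13 13 13 13 13 13 13 13 13 13 13 13 13 13 13 14 13 13 14 13 14
14 14 13 13 13 13 13 13 13 13 13 14 13 13 13 13 13 13 13 13 13 13 13 13 13 12 13 13 13 12 13 13 13 13 13 13 13 13 13 13 14 13 14 13
14 13 13 13 13 13 13 13 13 13 13 13 13 13 12 12 12 12 12 12 12 13 12 12 12 11 11 11 12 12 12 12 13 13 13 13 13 13 13 13 13 14 14 14
13 13 13 13 13 13 13 13 13 13 12 11 11 10 11 12 13 13 14 13 13 14 14 14 13 13 12 11 10 10 11 13 13 13 13 13 13 13 13 13 13 13 14 14
13 13 13 13 14 13 13 13 12 12 12 11 10 10 11 13 13 14 14 14 14 14 14 14 14 14 13 12 11 10 12 13 13 13 13 13 13 13 13 13 13 13 14 14
14 13 13 13 13 13 13 12 12 12 13 12 11 10 11 13 14 14 13 14 14 14 14 14 14 14 14 13 11 11 11 13 13 13 12 12 12 13 13 13 13 13 13 13
13 14 13 13 13 13 12 11 12 13 14 13 12 11 11 12 13 14 13 14 14 13 14 14 14 14 13 12 11 12 13 13 13 13 12 10 11 12 13 13 13 13 13 13
13 14 13 13 13 12 10 9 10 12 13 14 13 13 12 12 12 13 13
[... 302 characters left out ...]
 11 13 13 13 13 13 13
14 14 14 14 13 12 11 8 7 7 6 8 8 9 10 11 12 13 13 13 13 13 13 13 13 14 15 15 13 12 9 7 6 7 6 7 9 11 13 13 13 13 13 13
13 14 14 14 13 13 12 10 8 8 7 7 7 7 7 8 8 8 9 9 9 10 9 9 9 9 9 9 8 8 7 7 7 7 7 9 12 13 13 13 14 13 13 13
13 14 14 14 14 14 13 12 10 9 8 7 7 7 7 7 7 7 7 8 7 7 7 7 7 7 7 7 7 6 7 7 7 8 9 12 13 14 14 13 13 13 13 13
13 14 14 14 14 14 14 13 12 12 10 9 8 8 7 7 7 8 8 7 8 7 7 7 7 7 7 7 7 7 7 8 9 10 13 13 14 14 14 14 13 14 13 13
14 13 14 14 14 14 14 14 14 13 13 12 10 9 8 8 8 8 7 7 7 8 7 7 7 7 7 8 8 9 10 11 12 13 14 14 14 13 14 13 14 14 13 13
13 13 13 13 13 14 14 14 14 14 14 13 13 13 12 12 11 10 10 9 9 9 9 9 9 9 11 11 12 13 13 14 14 13 14 13 14 14 14 14 14 13 14 13
```

The pixels show the tip at (316.8,290), centred in the hole, whose columns are centred on 317. The lower-rim gap is 12 px, the same as for the earlier weights. Descending.

Emit:
drive_tool --xyz '[[0,0,0.3],[0,0,0.6],[0,0,0.9],[0,0,1.2],[0,0,1.5],[0,0,1.75],[0,0,1.9],[0,0,2.0],[0,0,2.0]]' --angular '[[0,0,0],[0,0,0],[0,0,0],[0,0,0],[0,0,0],[0,0,0],[0,0,0],[0,0,0],[0,0,0]]' --jaw '[1,1,1,1,1,1,1,1,1]'

```text
time: 24.7
eef_pos: [0.5293, 0.1902, 0.1837]
eef_rot: [-3.111, -0.015, 3.141]
contact_force: [0.5, 0.1, -2.2]
width: 0.458
```

Emit:
drive_tool --xyz '[[0,0,0.05],[0,0,0.1],[0,0,0.14],[0,0,0.18],[0,0,0.21],[0,0,0.23],[0,0,0.23],[0,0,0.23]]' --angular '[[0,0,0],[0,0,0],[0,0,0],[0,0,0],[0,0,0],[0,0,0],[0,0,0],[0,0,0]]' --jaw '[1,1,1,1,1,1,1,1]'

```text
time: 25.37
eef_pos: [0.5294, 0.1901, 0.1817]
eef_rot: [-3.111, -0.015, 3.141]
contact_force: [0.2, -0.1, -1.5]
width: 0.456
```

Emit:
drive_tool --xyz '[[0,0,0.04],[0,0,0.08],[0,0,0.12],[0,0,0.14],[0,0,0.14]]' --angular '[[0,0,0],[0,0,0],[0,0,0],[0,0,0],[0,0,0]]' --jaw '[1,1,1,1,1]'

```text
time: 25.78
eef_pos: [0.5293, 0.1901, 0.1802]
eef_rot: [-3.111, -0.015, 3.141]
contact_force: [-1.2, 0.5, -0.8]
width: 0.46
```

Emit:
drive_tool --xyz '[[0,0,0.03],[0,0,0.05],[0,0,0.05]]' --angular '[[0,0,0],[0,0,0],[0,0,0]]' --jaw '[1,1,1]'

```text
time: 26.03
eef_pos: [0.5294, 0.1901, 0.1799]
eef_rot: [-3.111, -0.015, 3.141]
contact_force: [-0.2, 0.0, 0.3]
width: 0.462
```

Emit:
drive_tool --xyz '[[0,0,0.02],[0,0,0.03],[0,0,0.03]]' --angular '[[0,0,0],[0,0,0],[0,0,0]]' --jaw '[1,1,1]'

```text
time: 26.28
eef_pos: [0.5294, 0.1901, 0.1796]
eef_rot: [-3.111, -0.014, 3.141]
contact_force: [-0.7, 0.1, 0.8]
width: 0.459
```

Emit:
drive_tool --xyz '[[0,0,0],[0,0,0],[0,0,0],[0,0,0],[0,0,0],[0,0,-1],[0,0,-3],[0,0,-6],[0,0,-9],[0,0,-11]]' --angular '[[0,0,0],[0,0,0],[0,0,0],[0,0,0],[0,0,0],[0,0,0],[0,0,0],[0,0,0],[-0.2,-0.1,0],[-0.35,-0.17,0]]' --jaw '[0.48,0.4,0.3,0.2,0.1,0.1,0.05,0.05,0.05,0.05]'

```text
time: 27.12
eef_pos: [0.5319, 0.1938, 0.2929]
eef_rot: [3.139, 0.003, 3.141]
contact_force: [0.4, -0.2, -0.3]
width: 0.952
```

Run:
```python
from h import *
s=env.sense(); print(s["eef_pos"],s["contact_force"],s["time"])
a=optics.capture("wrist"); b=optics.capture("scene")
u,v=proj("scene",(.53,.19,.17)).astype(int)
cv2.imwrite("pics/fin.png",np.hstack([cv2.resize(a[150:330,220:400],(400,400)),cv2.resize(b[v-60:v+60,u-60:u+60],(400,400),interpolation=cv2.INTER_CUBIC)]))
```

```text
[0.53188316 0.19381401 0.29293516] [ 0.35525473 -0.23830867 -0.29925629] 27.1167
```

View pics/fin.png

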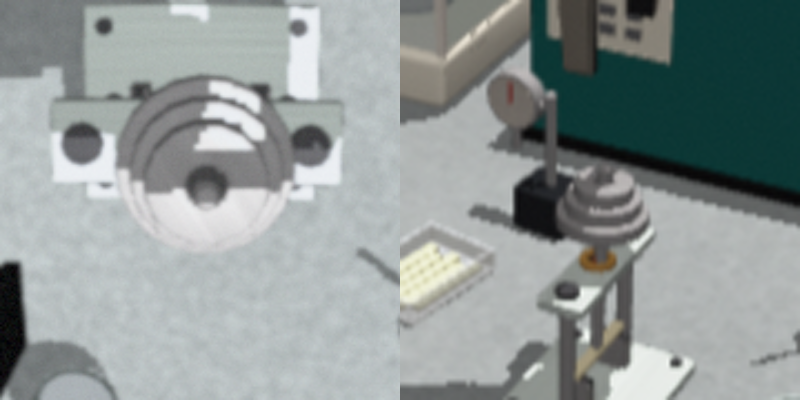

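The final view shows all three weights stacked flat and concentric, large, medium and small, with the rod tip through at (207,187) in the left panel. The gripper is clear, so I hand in.

```bash
python3 -c "
from cell import hand_in
print(hand_in())"
```

```text
the job is handed in; nothing more can be done
None
```

The three steel weights are on the loading rod in order: large on the pan, then medium, then small. I handed the job in at about 27 s of the 72 s allowed.

- **Method:** I found the rod tip with the wrist camera and tilted the tool about 2° to match the rod's lean. Each weight was guided down along the rod until the force reading showed it resting, then let go.
- **Forces:** the wrist force was read only at the end of each move. There, the load on the stack stayed around 2 to 4 N, well under 20 N.
- **Last check:** the closing pictures show the stack flat and concentric with the rod tip through the top weight. The gripper was open and clear above, and its force reading was near zero. I did not calculate final heights or tilts from the pictures.
- **Disagreements:**
  - The top and wrist cameras differed by 3 to 4 mm, so I relied on wrist-camera measurements.
  - The small weight's grip read about 42 mm instead of 44 mm, but the wrist picture showed it held level and centred.
- **Brass weights and other things on the bench:** I never touched them in any planned move, but I did not measure their positions again at the end.

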